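# Unfold the crank grip and press a housing onto its leak-test seal

### The job

Unfold the orange safety grip of the crank on top of the leak-test clamp until it stands upright, keep it out against its return spring, and wind the crank clockwise (seen from above) by it, to bring the rubber pad down and press the white housing onto its seal with about 100 newtons: firm, but not over-tightened. Then let the grip go so that it folds away, leaving the pad pressing and the housing and everything else on the bench where they are.

Things in the scene. Friction and masses are not known exactly. Their poses are not given: they have to be found in the camera images.
- crank (a joint): turn of the crank in rad about the vertical axis through point crank_axis; grows clockwise seen from above, 1 rad lowers the pad 4 mm. It starts anywhere from -1.2 to 1.2 and can go to 9. The screw is self-locking: it turns with a steady drag of about 0.6 N m (7.5 N at the grip, 80 mm out) and stays where it is left. About 1.3 to 5.2 rad of winding bring the pad to the housing
- grip (a joint): fold angle of the safety grip in rad about a level pin square to the crank arm: 0 folded flat over the arm, free end towards the crank axis; 1.571 fully unfolded, upright, at its stop. A return spring pulls it shut, with 0.04 N m folded (plus its weight) growing to 0.11 N m upright (about 2.5 N at the middle of the sleeve), so it folds away by itself when let go
- crank_axis (a point): centre of the crank hub's top face, on the crank's vertical axis, 212 mm above the bench; the steel crank arm is 16 mm wide, 12 mm thick, its top level with this point, and runs from here out to the grip hinge
- grip_hinge (a point): the pin on which the grip folds, at the outer end of the crank arm, between two small steel ears (24 mm over both, reaching 7 mm above the pin): 80 mm from the crank axis, 17 mm higher than point crank_axis. Its own x axis points level from the hinge to the crank axis, y along the pin
- grip_mid (a point): middle of the orange grip sleeve, barrel-shaped, 26 mm thick here and 17 mm at its ends, 54 mm long, spinning freely on the grip's long axis; this point is on its axis, 43 mm from the hinge pin (the sleeve spans 16 to 70 mm from the pin). Folded, it lies over the crank arm at the height of the pin, 4 mm of air beneath; unfolded, it stands straight above the pin
- pad: black rubber pad, 80 mm square, 9 mm thick, under the clamp's sliding crosshead; origin at the centre of its underside, 5 to 21 mm above the housing at the start. Once it bears, each 1 N more at the grip, square to the crank arm while winding, is 20 N more on the pad (100 N = about 5 N above the free-running drag); the rise is steep, over a few tenths of a radian
- housing: white moulded appliance housing, 124 x 150 x 72 mm, about 1 kg, sitting loose on its blue nest and black seal under the pad between the clamp's two columns; origin at the centre of its underside. Its height depends on the packing under the nest (6 mm of variation). It is marked if pressed with over 160 N
- clamp: the leak-test clamp, fixed to the bench: dark base plate 200 x 280 mm, two steel columns 220 mm apart, green bridge 46 x 270 mm whose top is 186 mm above the bench; origin at the centre of the base plate's underside, on the crank axis. Its y axis runs along the bridge
- next_housing: a second white housing, same size, waiting on the bench to the left; origin at the centre of its underside; leave alone
- tape_roll: white tape roll, 96 mm across, 45 mm high, lying flat; origin at the centre of its underside; leave alone
- spare_seal: black rubber ring, 68 mm across, 8 mm high, on the bench by the clamp; leave alone
- screwdriver: screwdriver with a red handle, about 200 mm long, lying on the bench by the clamp; leave alone
- ipa_bottle: white bottle with a blue cap, 60 mm across, 160 mm high, beyond and left of the clamp; origin at the centre of its underside; leave alone
- riser_block: cream plastic block 50 x 50 x 44 mm; leave alone
- cap_cup: blue plastic cup, 70 mm across, 70 mm high; leave alone
Mind the look-alikes: they are no part of the job. What is shaped like the housing but pink is not meant.

How it is judged:
By the outcome, as a careful person would: the job done as asked, in the order asked, and still so for the second after the job is handed in, with the robot touching nothing.
It also fails if it takes over 72 s, if anything falls off the work surface, if the arm or the gripper's body presses on something with over 40 N, if the wrist force passes 120 N, or if a joint passes its speed limit or range.

### The arm

A 6-joint arm with a two-finger parallel gripper is mounted at the origin on the work surface. World frame = base frame: x ahead of the robot, y to its left, z up, the work surface at z = 0. Lengths are in mm, angles in rad, forces in N, time in s.
With the tool pointing down it reaches from about 275 to 975 mm from the base axis. Payload 8.4 kg.
Tool frame: the origin (TCP) lies on the centre line of the jaws, within the pads' length; the fingertips stand 19 mm ahead of it and the grasp point (between the pads) is the TCP (bot.tcp_to_tips is the distance from the TCP to the fingertips, in mm); z points along the fingers, y is the line along which they close (so a half turn about z gives the same grasp; the last joint's range is limited). The gripper opens to 92 mm and grips with 3 to 60 N. Pads are 20 mm wide; open, the fingers measure 128 mm over their backs; the gripper's body (75 mm by 189 mm) begins 69 mm behind the grasp point.
Start: joints at [1.279, 0.353, 1.633, -0, 1.155, -0.002], TCP at [178.599, 598.941, 233.583] pointing down, gripper open.
Joint ranges: [-2.63, 2.63], [-0.92, 2.1], [0.06, 2.66], [-1.3, 4.44], [0, 2.69], [-3.02, 3.02]. Speed limits (rad/s): [2.22, 2.22, 2.79, 3.14, 3.14, 3.14].

### API

Orientations are given as a rotation vector (axis times angle).
In Python, from station import bot gives the robot as it stands. The module is installed in compiled form; this text tells all that it offers.
- The arm moves only by the tool play_rows, never from a script. Its argument "rows" is a list of rows, each a list of 6 numbers: the shift along the tool's x, y, z in m, then the turn, a rotation vector about the tool's x, y, z in rad. In form: [[x, y, z, ax, ay, az], ...]. A call has 1 to 5 rows; each row shifts and turns the commanded pose from where the row before left it, along the tool's axes as they then stand; what a row does not reach is not made up. A row lasts 1/12 s, in which the tool goes at most 41.7 mm and 7.16 degrees, less where a joint would pass 70% of its speed; a pose out of reach is approached as far as the arm can. A call is refused whole if a number of a shift passes 0.0417 or a number of a turn 0.125, either way. A call with a gripper value outside its range is refused whole. "claw" is the closure in counts, from 0 (fully open) to 255 (shut), set as the call begins (left out, the last holds). The fingers move at their own pace and stop on an object; "grip_force" is the grip in N (left out, the last holds). Time passes only in rows, so rows that do not move let the fingers close. It gives the time, the measured TCP pose, the force, the opening and the grip force at its end, in the units of the state.
- bot.sense(): the state, without advancing time (a new reading comes with each control period).
- bot.camera(name): name is "scene" or "top" or "wrist"; returns the picture (384x512x3 uint8, blue, green, red); there is no depth.
- bot.camera_info(name): a dict with "fx", "fy", "cx", "cy" (pixels), "extrinsics" (4x4, takes a point from camera to world coordinates). Camera axes: x right, y down, z forward; pixel columns grow to the right and rows downward; lengths in mm; the calibration is good to about 2 mm. A picture is of the moment at which its call begins: read the wrist's pose just before it. camera_info takes no time and is no camera call; for the wrist camera it gives the pose at the moment of the call.
- bot.hand_in(): hands the job in; it is judged then, once.
The state is a dict: "t": time; "joint_positions": joint angles; "joint_velocities": joint speeds; "effort": joint torques, N m; "eef_pos": TCP position; "tool_rot": TCP orientation; "wrist_force": force on the tool from outside, world axes, zero at the start; "wrist_torque": the same for the moment, N m; "gripper_width": opening from 0.0 (shut) to 1.0 (fully open); "grip_force": force on a finger pad.
Only numpy, scipy, OpenCV 4.12 (cv2) and the standard library are available. Lean on these libraries where they do the work, as an engineer would, in place of code of your own. Each camera call takes 0.05 s, during which the arm holds its last target. There are 200 camera calls.

## Working session

There is one attempt and no reset: what is moved stays moved. The work goes in short steps, Python scripts to look and compute and a tool call to move; the robot and the scene stay as the last step left them, time stands still between calls to the robot, and variables do not carry over. Pictures are saved under pics/ and viewed, at most 10 in all, crops included, and the job is handed in when it is done.

Besides the shell and the picture viewer there is one more tool, called by a JSON object that holds its "name" and its "arguments". play_rows: Moves the arm, as the interface text tells. Its arguments: {"type":"object","properties":{"rows":{"type":"array"},"claw":{"type":"number"},"grip_force":{"type":"number"}},"required":["rows"]}

```bash
mkdir -p pics
python3 - <<'E'
from station import bot
import cv2,numpy as np
s=bot.sense();print(s)
for n in("scene","top"):
    im=bot.camera(n);cv2.imwrite(f"pics/{n}0.png",im);i=bot.camera_info(n);print(n,i)
a=cv2.imread("pics/scene0.png");b=cv2.imread("pics/top0.png")
cv2.imwrite("pics/s.png",cv2.resize(a,(800,600)));cv2.imwrite("pics/t.png",cv2.resize(b,(800,600)))
E
```

```text
{'t': 0.0, 'joint_positions': array([ 1.27859742e+00,  3.53630915e-01,  1.63414313e+00,  1.68593140e-05,
        1.15523341e+00, -2.40932702e-03]), 'joint_velocities': array([-0.00183819,  0.00068087, -0.00129591, -0.00063643, -0.00074037,
        0.00149922]), 'effort': array([ 1.27275423e-03, -5.93871331e+01, -3.34208429e+01,  6.97449641e-02,
        2.35195470e-02, -1.54965715e-04]), 'eef_pos': array([178.45391099, 598.47191912, 232.87060924]), 'tool_rot': array([-4.53587594e-01, -3.10844935e+00,  2.19459120e-03]), 'wrist_force': array([ 0.28448065,  1.11435149, -0.65293295]), 'wrist_torque': array([-0.01849176,  0.01997121, -0.02135574]), 'grip_force': 0.0, 'gripper_width': 1.0030217620738175}
scene {'fx': 370.24415556383946, 'fy': 370.24415556383946, 'cx': 251.11452519795702, 'cy': 192.90721124087727, 'extrinsics': array([[-5.55683847e-01,  5.02050322e-01, -6.62692188e-01,
         1.53269051e+03],
       [ 8.31393596e-01,  3.35930590e-01, -4.42645826e-01,
         6.55518166e+02],
       [ 3.88098390e-04, -7.96929177e-01, -6.04072625e-01,
         1.05963099e+03],
       [ 0.00000000e+00,  0.00000000e+00,  0.00000000e+00,
         1.00000000e+00]])}
top {'fx': 372.0434685340751, 'fy': 372.0434685340751, 'cx': 254.8614470357336, 'cy': 191.63003901398156, 'extrinsics': array([[-2.73088771e-04, -9.82911987e-01,  1.84075941e-01,
         3.41812291e+02],
       [-9.99907263e-01, -2.23794907e-03, -1.34334253e-02,
         1.69281570e+01],
       [ 1.36158274e-02, -1.84062539e-01, -9.82820223e-01,
         1.32916557e+03],
       [ 0.00000000e+00,  0.00000000e+00,  0.00000000e+00,
         1.00000000e+00]])}
```

View pics/s.png

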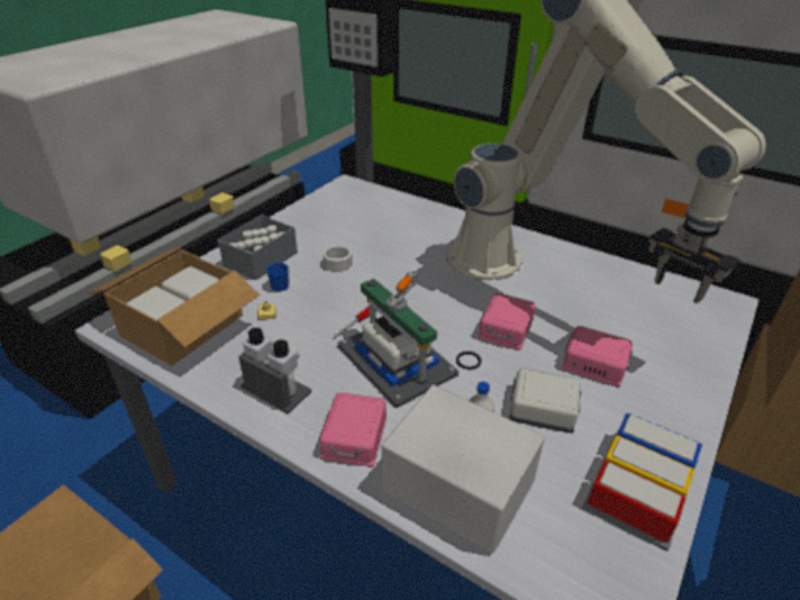

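View pics/t.png

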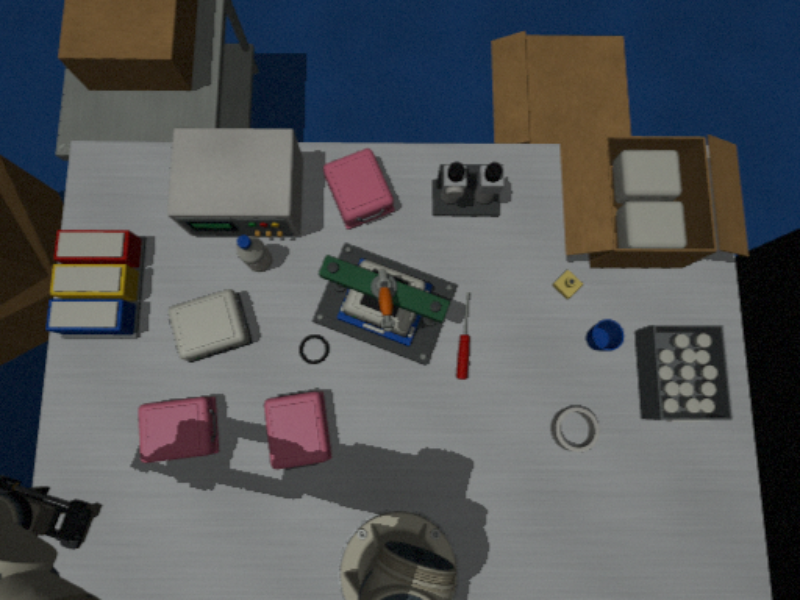

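The scene view shows the clamp with its green bridge at about (398,312) and the orange grip at (404,283). The top view shows the bridge from (325,268) to (448,305) and the orange grip at (386,308). Possible look-alikes are the red screwdriver (463,350 in top) and the orange robot label (675,208 in scene). The grip on the bridge is the one I want, so I'll crop in on it.

Run:
```python
import cv2,numpy as np
a=cv2.imread("pics/scene0.png");b=cv2.imread("pics/top0.png")
# top crop x 200-300,y 155-230 ; scene x 215-290,y 165-225
c=cv2.resize(b[155:230,200:300],None,fx=8,fy=8,interpolation=cv2.INTER_CUBIC)
d=cv2.resize(a[165:225,215:295],None,fx=10,fy=10,interpolation=cv2.INTER_CUBIC)
cv2.imwrite("pics/tc.png",c);cv2.imwrite("pics/sc.png",d)
```

```text
(no output)
```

View pics/tc.png

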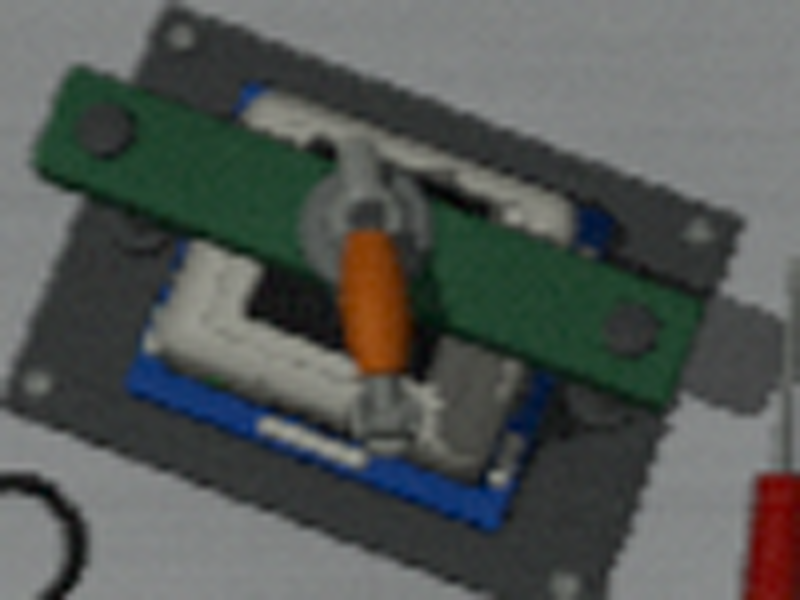

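View pics/sc.png

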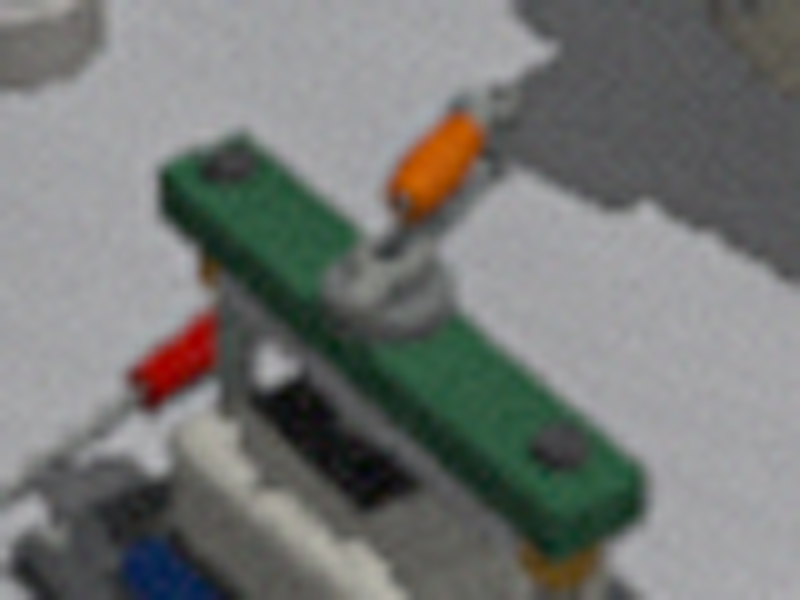

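The top crop shows the orange sleeve folded over the arm with its middle at (376,302), the hinge ears at about (385,412), and the bridge bolts at (105,130) and (632,328), whose midpoint is the axis. In the scene crop the sleeve middle is at (437,168) and the hinge at about (490,100). This is the safety grip.

```bash
cat > h.py <<'E'
from station import bot
import numpy as np
from scipy.spatial.transform import Rotation as R
def ray(n,u,v,z,info=None):
    i=info or bot.camera_info(n);E=i["extrinsics"]
    d=E[:3,:3]@[(u-i["cx"])/i["fx"],(v-i["cy"])/i["fy"],1];o=E[:3,3]
    return (o+d*(z-o[2])/d[2])
def pix(n,P):
    i=bot.camera_info(n);E=i["extrinsics"];c=E[:3,:3].T@(np.array(P)-E[:3,3])
    return c[0]/c[2]*i["fx"]+i["cx"],c[1]/c[2]*i["fy"]+i["cy"]
def st():
    s=bot.sense();M=R.from_rotvec(s["tool_rot"]).as_matrix();return s,M
E
python3 - <<'E'
from h import *
np.set_printoptions(precision=1,suppress=True)
t=lambda x,y,z:ray("top",200+x/8,155+y/8,z)
s=lambda x,y,z:ray("scene",215+x/10,165+y/10,z)
print("b",t(105,130,190),t(632,328,190),t(368,229,190))
print("sb",s(232,163,190),s(560,446,190))
print("hub",t(368,215,212),"mid",t(376,302,233),s(437,168,233),"hinge",t(385,412,231),s(490,100,231))
S,M=st();print(M)
i=bot.camera_info("wrist");print(i["extrinsics"],i["fx"]);
E
```

```text
b [620.  132.5 190. ] [541.5 -73.7 190. ] [580.6  29.1 190. ]
sb [543.  -68.6 190. ] [622.4 135.3 190. ]
hub [581.5  28.9 212. ] mid [543.7  25.5 233. ] [550.8  34.7 233. ] hinge [502.4  22.  231. ] [497.8  25.5 231. ]
[[-1.   0.3 -0. ]
 [ 0.3  1.  -0. ]
 [-0.  -0.  -1. ]]
[[  0.3   0.9   0.3 107. ]
 [  1.   -0.3  -0.1 619.5]
 [ -0.    0.3  -1.  383.7]
 [  0.    0.    0.    1. ]] 295.15198391605054
```

{"name": "play_rows", "arguments": {"rows": [[0,0,-0.03,0,0,-0.12],[0,0,-0.03,0,0,-0.12],[0,0,-0.037,0,0,-0.12]], "claw": 0, "grip_force": 10}}

```text
t: 0.35
eef_pos: [178.3, 597.8, 329.6]
tool_rot: [0.119, -3.138, 0.006]
wrist_force: [-0.4, 0.6, 0.3]
gripper_width: 1.002
grip_force: 0.0
```

{"name": "play_rows", "arguments": {"rows": [[-0.018,-0.033,0,0,0,0],[-0.018,-0.033,0,0,0,0],[-0.018,-0.033,0,0,0,0],[-0.018,-0.033,0,0,0,0],[-0.018,-0.033,0,0,0,0]]}}

```text
t: 0.77
eef_pos: [280.4, 439.0, 330.3]
tool_rot: [0.111, -3.139, 0.001]
wrist_force: [0.7, 0.6, 0.5]
gripper_width: 1.0
grip_force: 0.0
```

{"name": "play_rows", "arguments": {"rows": [[-0.018,-0.033,0,0,0,0],[-0.018,-0.033,0,0,0,0],[-0.018,-0.033,0,0,0,0],[-0.018,-0.033,0,0,0,0],[-0.018,-0.033,0,0,0,0]]}}

```text
t: 1.18
eef_pos: [381.7, 280.6, 330.5]
tool_rot: [0.111, -3.14, 0.0]
wrist_force: [0.8, -0.0, -0.9]
gripper_width: 1.0
grip_force: 0.0
```

{"name": "play_rows", "arguments": {"rows": [[-0.018,-0.033,0,0,0,0],[-0.018,-0.033,0,0,0,0],[-0.018,-0.033,0,0,0,0],[-0.018,-0.033,0,0,0,0],[-0.018,-0.033,0,0,0,0]]}}

```text
t: 1.6
eef_pos: [483.1, 122.2, 330.5]
tool_rot: [0.11, -3.14, -0.0]
wrist_force: [1.5, 0.7, -0.3]
gripper_width: 1.001
grip_force: 0.0
```

{"name": "play_rows", "arguments": {"rows": [[-0.018,-0.033,0,0,0,0],[-0.018,-0.033,0,0,0,0],[-0.018,-0.033,0,0,0,0],[0,0,0,0,0,0],[0,0,0,0,0,0]]}}

```text
t: 2.02
eef_pos: [543.8, 27.5, 329.9]
tool_rot: [0.105, -3.139, -0.0]
wrist_force: [0.4, -0.0, 0.1]
gripper_width: 0.998
grip_force: 0.0
```

Run:
```python
from h import *
import cv2
np.set_printoptions(precision=3,suppress=True)
i=bot.camera_info("wrist");im=bot.camera("wrist");np.save("w1.npy",i["extrinsics"])
print(i,bot.sense()["eef_pos"],st()[1])
cv2.imwrite("pics/w1.png",cv2.resize(im,(800,600),interpolation=cv2.INTER_CUBIC))
```

```text
{'fx': 295.15198391605054, 'fy': 295.15198391605054, 'cx': 256.6104144442897, 'cy': 194.7036120725437, 'extrinsics': array([[ -0.067,   0.962,   0.266, 469.498],
       [  0.998,   0.065,   0.018,  21.687],
       [  0.   ,   0.266,  -0.964, 480.748],
       [  0.   ,   0.   ,   0.   ,   1.   ]])} [543.235  28.666 330.012] [[-0.998 -0.068 -0.001]
 [-0.068  0.998  0.   ]
 [ 0.001  0.    -1.   ]]
```

View pics/w1.png

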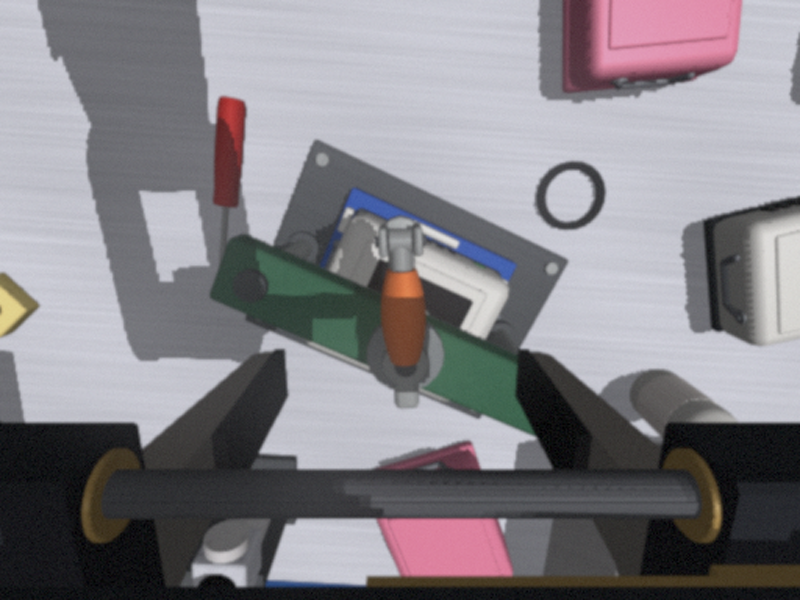

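The wrist view shows the grip between the open jaws. The sleeve runs from (405,270) to (404,366) with its middle at (404,317), and the hinge pin is at (402,238).

Run:
```python
from h import *
np.set_printoptions(precision=1,suppress=True)
i=bot.camera_info("wrist")
for n,u,v,z in(("hinge",402,238,231),("mid",404,317,232),("s1",405,270,234),("s2",404,366,234),("tail",406,398,212),("bolt",252,285,190)): print(n,ray("wrist",u/1.5625,v/1.5625,z,i))
```

```text
hinge [500.7  25.6 231. ]
mid [544.8  29.8 232. ]
s1 [517.5  28.4 234. ]
s2 [573.7  31.8 234. ]
tail [605.   35.5 212. ]
bolt [542.8 -68.6 190. ]
```

{"name": "play_rows", "arguments": {"rows": [[-0.001,0,0.033,0,0,0],[0,0,0.033,0,0,0],[0,0,0.02,0,0,0],[0,0,0.012,0,0,0],[0,0,0,0,0,0]]}}

```text
t: 2.48
eef_pos: [542.5, 30.2, 230.2]
tool_rot: [0.112, -3.135, -0.0]
wrist_force: [-0.6, 0.4, 0.0]
gripper_width: 0.998
grip_force: 0.0
```

{"name": "play_rows", "arguments": {"rows": [[0,0,0,0,0,0],[0,0,0,0,0,0],[0,0,0,0,0,0],[0,0,0,0,0,0],[0,0,0,0,0,0]], "claw": 255, "grip_force": 10}}

```text
t: 2.9
eef_pos: [544.9, 29.2, 233.5]
tool_rot: [-0.11, 3.138, 0.0]
wrist_force: [0.4, 0.8, -0.2]
gripper_width: 0.657
grip_force: 0.0
```

{"name": "play_rows", "arguments": {"rows": [[0,0,0,0,0,0],[0,0,0,0,0,0],[0,0,0,0,0,0],[0,0,0,0,0,0],[0,0,0,0,0,0]]}}

```text
t: 3.32
eef_pos: [544.5, 29.2, 232.6]
tool_rot: [0.11, -3.14, 0.0]
wrist_force: [-0.2, 0.3, 0.1]
gripper_width: 0.298
grip_force: 0.2
```

{"name": "play_rows", "arguments": {"rows": [[0,0,0,0,0,0],[0,0,0,0,0,0],[0,0,0,0,0,0]], "grip_force": 12}}

```text
t: 3.57
eef_pos: [544.6, 28.7, 232.6]
tool_rot: [-0.11, 3.14, -0.001]
wrist_force: [0.9, -4.6, -0.1]
gripper_width: 0.272
grip_force: 12.0
```

{"name": "play_rows", "arguments": {"rows": [[0.0005,0,-0.0067,0,0,0],[0.0016,0,-0.0066,0,0,0],[0.0026,0,-0.0062,0,0,0]]}}

```text
t: 3.82
eef_pos: [539.9, 28.3, 252.1]
tool_rot: [0.11, -3.14, 0.002]
wrist_force: [1.5, -5.1, -3.6]
gripper_width: 0.272
grip_force: 12.0
```

{"name": "play_rows", "arguments": {"rows": [[0.0035,0,-0.0058,0,0,0],[0.0044,0,-0.0051,0,0,0],[0.0051,0,-0.0044,0,0,0]]}}

```text
t: 4.07
eef_pos: [527.3, 27.2, 267.7]
tool_rot: [-0.11, 3.138, -0.002]
wrist_force: [3.3, -6.8, -3.6]
gripper_width: 0.273
grip_force: 12.0
```

{"name": "play_rows", "arguments": {"rows": [[0.0058,0,-0.0035,0,0,0],[0.0062,0,-0.0026,0,0,0],[0.0066,0,-0.0016,0,0,0],[0.0067,0,-0.0005,0,0,0],[0,0,0,0,0,0]]}}

```text
t: 4.48
eef_pos: [502.3, 25.3, 276.8]
tool_rot: [-0.11, 3.136, -0.003]
wrist_force: [3.5, -7.3, 2.7]
gripper_width: 0.27
grip_force: 12.0
```

Run:
```python
from h import *
import cv2
np.set_printoptions(precision=3,suppress=True)
im=bot.camera("wrist");s=bot.camera("scene")
S,M=st();print(S["eef_pos"],S["wrist_force"],S["wrist_torque"],S["gripper_width"],S["joint_positions"])
a=cv2.resize(im[90:390,100:400],(600,600));b=cv2.resize(s[130:230,225:258+0],(198,600),interpolation=cv2.INTER_CUBIC)
b=cv2.resize(s[140:230,245:275],(200,600),interpolation=cv2.INTER_CUBIC)
cv2.imwrite("pics/w2.png",np.hstack([a,b]))
```

```text
[502.815  25.274 276.748] [ 3.469 -6.493  2.469] [-1.191 -0.676 -0.038] 0.267795346232089 [ 0.048  0.118  1.841 -0.002  1.179 -1.592]
```

View pics/w2.png

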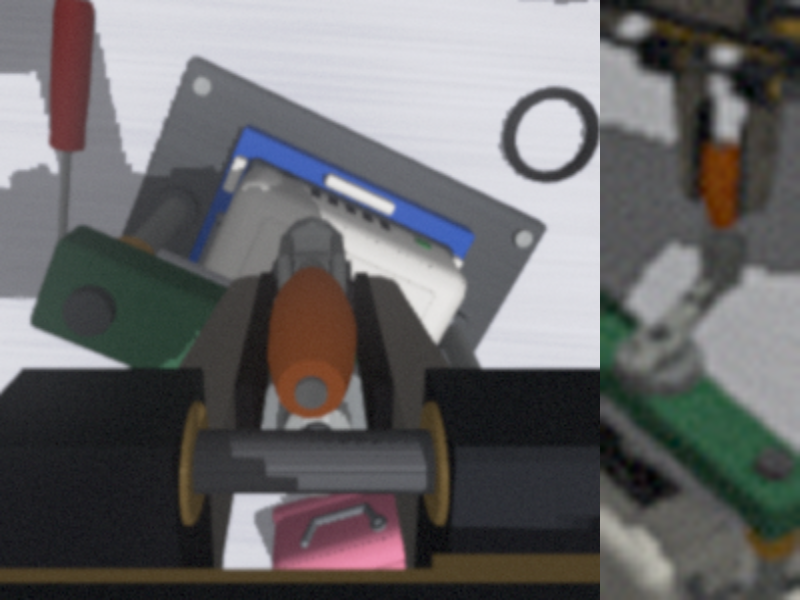

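The wrist view shows the grip standing upright between the jaws, with its top cap at (310,390) and the hinge ears at (312,250). The scene crop at right confirms it. Now I'll start winding.

{"name": "play_rows", "arguments": {"rows": [[-0.0004,0.0079,0,0,0,0],[-0.0012,0.0078,0,0,0,0],[-0.002,0.0076,0,0,0,0],[-0.0027,0.0074,0,0,0,0],[-0.0034,0.0071,0,0,0,0]], "grip_force": 18}}

```text
t: 5.0
eef_pos: [508.9, 63.9, 276.5]
tool_rot: [-0.11, 3.139, -0.003]
wrist_force: [-1.8, -7.4, 6.9]
gripper_width: 0.27
grip_force: 18.0
```

```bash
cat >> h.py <<'E'
A=np.array([581.5,31.5])
def rep():
    s,M=st();p=s["eef_pos"];r=p[:2]-A;n=np.linalg.norm(r);u=r/n;t=np.array([u[1],-u[0]])
    f=s["wrist_force"][:2];d=(np.radians(184.6)-np.arctan2(r[1],r[0]))%6.2832
    print("R %.1f wound %.3f z %.1f | Ftan %.1f Frad(on tool,out) %.1f Fz %.1f w %.3f gf %.1f"%(n,d,p[2],-f@t,f@u,s["wrist_force"][2],s["gripper_width"],s["grip_force"]))
    return s,M
E
python3 - <<'E'
from h import *
rep()
d=np.arange(0.5,4.55,0.1)
x=79*np.cos(d);y=79*np.sin(d)
for k in range(len(d)-1): print("%.1f: %.1f %.1f"%(d[k+1],x[k+1]-x[k],y[k+1]-y[k]),end=" | ")
E
```

```text
R 79.5 wound 0.501 z 276.5 | Ftan 7.5 Frad(on tool,out) -1.4 Fz 6.9 w 0.270 gf 18.0
0.6: -4.1 6.7 | 0.7: -4.8 6.3 | 0.8: -5.4 5.8 | 0.9: -5.9 5.2 | 1.0: -6.4 4.6 | 1.1: -6.8 3.9 | 1.2: -7.2 3.2 | 1.3: -7.5 2.5 | 1.4: -7.7 1.7 | 1.5: -7.8 1.0 | 1.6: -7.9 0.2 | 1.7: -7.9 -0.6 | 1.8: -7.8 -1.4 | 1.9: -7.6 -2.2 | 2.0: -7.3 -2.9 | 2.1: -7.0 -3.6 | 2.2: -6.6 -4.3 | 2.3: -6.1 -5.0 | 2.4: -5.6 -5.5 | 2.5: -5.0 -6.1 | 2.6: -4.4 -6.6 | 2.7: -3.7 -7.0 | 2.8: -3.0 -7.3 | 2.9: -2.3 -7.6 | 3.0: -1.5 -7.8 | 3.1: -0.7 -7.9 | 3.2: 0.1 -7.9 | 3.3: 0.9 -7.9 | 3.4: 1.6 -7.7 | 3.5: 2.4 -7.5 | 3.6: 3.1 -7.2 | 3.7: 3.8 -6.9 | 3.8: 4.5 -6.5 | 3.9: 5.1 -6.0 | 4.0: 5.7 -5.5 | 4.1: 6.2 -4.9 | 4.2: 6.7 -4.2 | 4.3: 7.1 -3.5 | 4.4: 7.4 -2.8 | 4.5: 7.6 -2.0 |
```

{"name": "play_rows", "arguments": {"rows": [[-0.0041,0.0067,0,0,0,0],[-0.0048,0.0063,-0.0005,0,0,0],[-0.0054,0.0058,-0.0005,0,0,0],[-0.0059,0.0052,0,0,0,0],[-0.0064,0.0046,0,0,0,0]]}}

```text
t: 5.42
eef_pos: [531.9, 94.7, 276.6]
tool_rot: [0.11, -3.137, 0.001]
wrist_force: [-4.6, -5.3, 4.7]
gripper_width: 0.267
grip_force: 18.0
```

{"name": "play_rows", "arguments": {"rows": [[-0.0068,0.0039,0,0,0,0],[-0.0072,0.0032,0,0,0,0],[-0.0075,0.0025,0,0,0,0]]}}

```text
t: 5.67
eef_pos: [552.3, 106.3, 276.6]
tool_rot: [0.11, -3.136, -0.0]
wrist_force: [-7.1, -1.8, 6.3]
gripper_width: 0.267
grip_force: 18.0
```

```bash
python3 -c "
from h import *
rep()"
```

```text
R 80.3 wound 1.280 z 276.6 | Ftan 7.3 Frad(on tool,out) 0.9 Fz 6.3 w 0.267 gf 18.0
```

{"name": "play_rows", "arguments": {"rows": [[-0.0077,0.0017,0,0,0,0],[-0.0078,0.001,0,0,0,0]]}}

```text
t: 5.83
eef_pos: [567.6, 110.4, 276.6]
tool_rot: [0.11, -3.136, -0.001]
wrist_force: [-7.2, -0.9, 6.0]
gripper_width: 0.27
grip_force: 18.0
```

{"name": "play_rows", "arguments": {"rows": [[-0.0079,0.0002,0,0,0,0],[-0.0079,-0.0006,0,0,0,0]]}}

```text
t: 6.0
eef_pos: [583.4, 111.4, 276.6]
tool_rot: [0.11, -3.136, -0.002]
wrist_force: [-7.0, 1.3, 5.2]
gripper_width: 0.266
grip_force: 18.0
```

{"name": "play_rows", "arguments": {"rows": [[-0.0078,-0.0014,0,0,0,0],[-0.0076,-0.0022,0,0,0,0]]}}

```text
t: 6.17
eef_pos: [599.2, 109.1, 276.7]
tool_rot: [0.11, -3.136, -0.003]
wrist_force: [-7.5, 1.9, 4.1]
gripper_width: 0.268
grip_force: 18.0
```

{"name": "play_rows", "arguments": {"rows": [[-0.0073,-0.0029,0,0,0,0],[-0.007,-0.0036,0,0,0,0]]}}

```text
t: 6.33
eef_pos: [614.0, 103.9, 276.7]
tool_rot: [0.11, -3.136, -0.004]
wrist_force: [-7.5, 3.2, 4.6]
gripper_width: 0.267
grip_force: 18.0
```

{"name": "play_rows", "arguments": {"rows": [[-0.0066,-0.0043,0,0,0,0],[-0.0061,-0.005,0,0,0,0]]}}

```text
t: 6.5
eef_pos: [627.5, 95.7, 276.7]
tool_rot: [0.11, -3.137, -0.005]
wrist_force: [-6.8, 4.2, 3.1]
gripper_width: 0.268
grip_force: 18.0
```

```bash
python3 -c "
from h import *
rep()"
```

```text
R 79.0 wound 2.273 z 276.7 | Ftan 7.9 Frad(on tool,out) -0.5 Fz 3.1 w 0.268 gf 18.0
```

{"name": "play_rows", "arguments": {"rows": [[-0.0056,-0.0055,0,0,0,0],[-0.005,-0.0061,0,0,0,0]]}}

```text
t: 6.67
eef_pos: [639.1, 85.1, 276.7]
tool_rot: [0.111, -3.137, -0.005]
wrist_force: [-5.6, 5.0, 3.4]
gripper_width: 0.264
grip_force: 18.0
```

```bash
python3 -c "
from h import *
rep()"
```

```text
R 78.6 wound 2.472 z 276.7 | Ftan 7.5 Frad(on tool,out) -0.7 Fz 3.4 w 0.264 gf 18.0
```

{"name": "play_rows", "arguments": {"rows": [[-0.0044,-0.0066,0,0,0,0],[-0.0037,-0.007,0,0,0,0]]}}

```text
t: 6.83
eef_pos: [648.3, 72.2, 276.7]
tool_rot: [0.111, -3.138, -0.006]
wrist_force: [-5.3, 6.3, 3.2]
gripper_width: 0.269
grip_force: 18.0
```

```bash
python3 -c "
from h import *
rep()"
```

```text
R 78.3 wound 2.675 z 276.7 | Ftan 8.1 Frad(on tool,out) -1.2 Fz 3.2 w 0.269 gf 18.0
```

{"name": "play_rows", "arguments": {"rows": [[-0.0032,-0.0073,0,0,0,0],[-0.0025,-0.0076,0,0,0,0]]}}

```text
t: 7.0
eef_pos: [655.1, 57.8, 276.7]
tool_rot: [0.111, -3.138, -0.006]
wrist_force: [-4.5, 7.0, 2.3]
gripper_width: 0.269
grip_force: 18.0
```

```bash
python3 -c "
from h import *
rep()"
```

```text
R 78.2 wound 2.879 z 276.7 | Ftan 8.1 Frad(on tool,out) -1.9 Fz 2.3 w 0.269 gf 18.0
```

{"name": "play_rows", "arguments": {"rows": [[-0.0008,-0.0039,0,0,0,0],[-0.0006,-0.0039,0,0,0,0],[-0.0004,-0.004,0,0,0,0]]}}

```text
t: 7.25
eef_pos: [658.0, 46.3, 276.8]
tool_rot: [0.11, -3.139, -0.006]
wrist_force: [-2.2, 5.9, 1.9]
gripper_width: 0.27
grip_force: 18.0
```

```bash
python3 -c "
from h import *
rep()"
```

```text
R 77.9 wound 3.031 z 276.8 | Ftan 6.2 Frad(on tool,out) -1.1 Fz 1.9 w 0.270 gf 18.0
```

{"name": "play_rows", "arguments": {"rows": [[-0.0005,-0.004,0,0,0,0],[-0.0003,-0.004,0,0,0,0],[-0.0001,-0.004,0,0,0,0],[0.0001,-0.004,0,0,0,0]]}}

```text
t: 7.58
eef_pos: [659.9, 30.5, 276.8]
tool_rot: [0.111, -3.139, -0.006]
wrist_force: [-2.3, 6.3, 2.1]
gripper_width: 0.268
grip_force: 18.0
```

```bash
python3 -c "
from h import *
rep()"
```

```text
R 78.4 wound 3.235 z 276.8 | Ftan 6.3 Frad(on tool,out) -2.4 Fz 2.1 w 0.268 gf 18.0
```

{"name": "play_rows", "arguments": {"rows": [[0.0003,-0.004,0,0,0,0],[0.0005,-0.0039,0,0,0,0],[0.0007,-0.0039,0,0,0,0],[0.0009,-0.0038,0,0,0,0]]}}

```text
t: 7.92
eef_pos: [658.3, 15.0, 276.7]
tool_rot: [0.111, -3.138, -0.007]
wrist_force: [-3.4, 7.0, 2.1]
gripper_width: 0.268
grip_force: 18.0
```

```bash
python3 -c "
from h import *
rep()"
```

```text
R 78.6 wound 3.434 z 276.7 | Ftan 6.1 Frad(on tool,out) -4.8 Fz 2.1 w 0.268 gf 18.0
```

{"name": "play_rows", "arguments": {"rows": [[0.0014,-0.0038,0,0,0,0],[0.0015,-0.0037,0,0,0,0],[0.0017,-0.0036,0,0,0,0],[0.0018,-0.0035,0,0,0,0]]}}

```text
t: 8.25
eef_pos: [653.4, -0.0, 276.8]
tool_rot: [0.111, -3.139, -0.007]
wrist_force: [0.1, 8.1, 1.4]
gripper_width: 0.27
grip_force: 18.0
```

```bash
python3 -c "
from h import *
rep()"
```

```text
R 78.5 wound 3.635 z 276.8 | Ftan 7.4 Frad(on tool,out) -3.2 Fz 1.4 w 0.270 gf 18.0
```

{"name": "play_rows", "arguments": {"rows": [[0.0016,-0.0027,0,0,0,0],[0.0017,-0.0027,0,0,0,0],[0.0018,-0.0026,0,0,0,0]]}}

```text
t: 8.5
eef_pos: [649.1, -8.3, 276.8]
tool_rot: [-0.111, 3.139, 0.007]
wrist_force: [-0.2, 8.0, 0.8]
gripper_width: 0.268
grip_force: 18.0
```

```bash
python3 -c "
from h import *
rep()"
```

```text
R 78.5 wound 3.754 z 276.8 | Ftan 6.8 Frad(on tool,out) -4.3 Fz 0.8 w 0.268 gf 18.0
```

{"name": "play_rows", "arguments": {"rows": [[0.0019,-0.0025,0,0,0,0],[0.002,-0.0024,0,0,0,0],[0.0022,-0.0023,0,0,0,0],[0.0023,-0.0022,0,0,0,0]]}}

```text
t: 8.83
eef_pos: [641.9, -18.5, 276.8]
tool_rot: [-0.111, 3.138, 0.006]
wrist_force: [2.8, 8.0, 0.1]
gripper_width: 0.268
grip_force: 18.0
```

```bash
python3 -c "
from h import *
rep()"
```

```text
R 78.4 wound 3.913 z 276.8 | Ftan 8.0 Frad(on tool,out) -3.0 Fz 0.1 w 0.268 gf 18.0
```

{"name": "play_rows", "arguments": {"rows": [[0.0022,-0.0022,0,0,0,0],[0.0023,-0.0021,0,0,0,0],[0.0024,-0.002,0,0,0,0]]}}

```text
t: 9.08
eef_pos: [636.0, -25.0, 276.8]
tool_rot: [-0.11, 3.137, 0.007]
wrist_force: [6.0, 8.9, -3.0]
gripper_width: 0.269
grip_force: 18.0
```

```bash
python3 -c "
from h import *
rep()"
```

```text
R 78.5 wound 4.025 z 276.8 | Ftan 10.5 Frad(on tool,out) -2.3 Fz -3.0 w 0.269 gf 18.0
```

```bash
cat >> h.py <<'E'
def avg(n=6):
    for k in range(n): bot.camera("wrist");rep()
E
python3 -c "
from h import *
avg()"
```

```text
R 78.5 wound 4.032 z 276.8 | Ftan 8.5 Frad(on tool,out) -3.3 Fz -1.4 w 0.266 gf 18.0
R 78.6 wound 4.031 z 276.8 | Ftan 7.7 Frad(on tool,out) -2.7 Fz -1.8 w 0.269 gf 18.0
R 78.5 wound 4.031 z 276.8 | Ftan 6.9 Frad(on tool,out) -1.7 Fz -0.5 w 0.268 gf 18.0
R 78.5 wound 4.030 z 276.8 | Ftan 6.6 Frad(on tool,out) -3.0 Fz -0.9 w 0.266 gf 18.0
R 78.5 wound 4.030 z 276.8 | Ftan 7.7 Frad(on tool,out) -2.2 Fz -1.4 w 0.268 gf 18.0
R 78.5 wound 4.030 z 276.8 | Ftan 6.9 Frad(on tool,out) -2.6 Fz -0.2 w 0.271 gf 18.0
```

{"name": "play_rows", "arguments": {"rows": [[0.0013,-0.001,0,0,0,0],[0.0013,-0.001,0,0,0,0]]}}

```text
t: 9.55
eef_pos: [633.9, -27.0, 276.8]
tool_rot: [-0.111, 3.136, 0.007]
wrist_force: [5.7, 8.2, -2.8]
gripper_width: 0.265
grip_force: 18.0
```

```bash
python3 -c "
from h import *
rep();avg()"
```

```text
R 78.5 wound 4.062 z 276.8 | Ftan 9.7 Frad(on tool,out) -2.4 Fz -2.8 w 0.265 gf 18.0
R 78.5 wound 4.066 z 276.8 | Ftan 10.4 Frad(on tool,out) -2.3 Fz -2.4 w 0.271 gf 18.0
R 78.5 wound 4.065 z 276.8 | Ftan 9.1 Frad(on tool,out) -2.6 Fz -3.1 w 0.270 gf 18.0
R 78.5 wound 4.065 z 276.8 | Ftan 10.0 Frad(on tool,out) -3.8 Fz -2.5 w 0.268 gf 18.0
R 78.5 wound 4.065 z 276.8 | Ftan 9.3 Frad(on tool,out) -2.9 Fz -2.3 w 0.270 gf 18.0
R 78.5 wound 4.065 z 276.8 | Ftan 9.0 Frad(on tool,out) -2.7 Fz -2.4 w 0.268 gf 18.0
R 78.5 wound 4.065 z 276.9 | Ftan 9.5 Frad(on tool,out) -3.2 Fz -2.0 w 0.273 gf 18.0
```

{"name": "play_rows", "arguments": {"rows": [[0.0013,-0.0009,0,0,0,0],[0.0013,-0.0009,0,0,0,0]]}}

```text
t: 10.02
eef_pos: [631.7, -28.9, 276.8]
tool_rot: [-0.11, 3.136, 0.007]
wrist_force: [7.5, 10.0, -2.2]
gripper_width: 0.273
grip_force: 18.0
```

```bash
python3 -c "
from h import *
rep();avg(5)"
```

```text
R 78.5 wound 4.099 z 276.8 | Ftan 12.1 Frad(on tool,out) -2.9 Fz -2.2 w 0.273 gf 18.0
R 78.5 wound 4.103 z 276.8 | Ftan 11.2 Frad(on tool,out) -3.1 Fz -3.1 w 0.268 gf 18.0
R 78.5 wound 4.102 z 276.8 | Ftan 9.5 Frad(on tool,out) -3.1 Fz -2.3 w 0.267 gf 18.0
R 78.5 wound 4.102 z 276.8 | Ftan 9.7 Frad(on tool,out) -3.5 Fz -3.0 w 0.269 gf 18.0
R 78.5 wound 4.102 z 276.8 | Ftan 9.9 Frad(on tool,out) -3.3 Fz -2.5 w 0.270 gf 18.0
R 78.5 wound 4.102 z 276.8 | Ftan 10.6 Frad(on tool,out) -1.8 Fz -2.8 w 0.272 gf 18.0
```

{"name": "play_rows", "arguments": {"rows": [[0.0006,-0.0004,0,0,0,0]]}}

```text
t: 10.35
eef_pos: [631.2, -29.3, 276.8]
tool_rot: [-0.11, 3.136, 0.007]
wrist_force: [7.6, 10.0, -2.6]
gripper_width: 0.266
grip_force: 18.0
```

{"name": "play_rows", "arguments": {"rows": [[0.0006,-0.0004,0,0,0,0]]}}

```text
t: 10.43
eef_pos: [630.7, -29.7, 276.9]
tool_rot: [-0.11, 3.136, 0.007]
wrist_force: [8.1, 9.7, -2.7]
gripper_width: 0.269
grip_force: 18.0
```

{"name": "play_rows", "arguments": {"rows": [[0.0006,-0.0004,0,0,0,0]]}}

```text
t: 10.52
eef_pos: [630.2, -30.2, 276.9]
tool_rot: [-0.11, 3.135, 0.007]
wrist_force: [7.7, 9.0, -3.5]
gripper_width: 0.266
grip_force: 18.0
```

```bash
python3 -c "
from h import *
rep();avg(5)"
```

```text
R 78.6 wound 4.125 z 276.9 | Ftan 11.7 Frad(on tool,out) -2.3 Fz -3.5 w 0.266 gf 18.0
R 78.6 wound 4.126 z 276.9 | Ftan 11.2 Frad(on tool,out) -2.8 Fz -2.9 w 0.272 gf 18.0
R 78.5 wound 4.126 z 276.8 | Ftan 10.8 Frad(on tool,out) -2.8 Fz -4.2 w 0.267 gf 18.0
R 78.5 wound 4.126 z 276.8 | Ftan 11.0 Frad(on tool,out) -1.6 Fz -4.2 w 0.271 gf 18.0
R 78.6 wound 4.126 z 276.8 | Ftan 11.1 Frad(on tool,out) -2.3 Fz -3.0 w 0.271 gf 18.0
R 78.6 wound 4.125 z 276.9 | Ftan 11.2 Frad(on tool,out) -2.3 Fz -3.2 w 0.268 gf 18.0
```

{"name": "play_rows", "arguments": {"rows": [[0.0006,-0.0004,0,0,0,0],[0.0006,-0.0004,0,0,0,0],[0.0004,-0.0002,0,0,0,0]]}}

```text
t: 11.02
eef_pos: [628.7, -31.2, 276.9]
tool_rot: [-0.11, 3.135, 0.007]
wrist_force: [7.5, 9.2, -4.1]
gripper_width: 0.269
grip_force: 18.0
```

```bash
python3 -c "
from h import *
rep();avg(6)"
```

```text
R 78.5 wound 4.147 z 276.9 | Ftan 11.5 Frad(on tool,out) -2.8 Fz -4.1 w 0.269 gf 18.0
R 78.6 wound 4.148 z 276.9 | Ftan 10.8 Frad(on tool,out) -3.0 Fz -4.2 w 0.267 gf 18.0
R 78.6 wound 4.148 z 276.8 | Ftan 12.0 Frad(on tool,out) -1.7 Fz -3.9 w 0.271 gf 18.0
R 78.6 wound 4.148 z 276.9 | Ftan 12.3 Frad(on tool,out) -2.9 Fz -3.7 w 0.270 gf 18.0
R 78.6 wound 4.148 z 276.8 | Ftan 11.7 Frad(on tool,out) -1.9 Fz -3.5 w 0.271 gf 18.0
R 78.6 wound 4.148 z 276.8 | Ftan 11.8 Frad(on tool,out) -2.0 Fz -4.2 w 0.268 gf 18.0
R 78.6 wound 4.148 z 276.9 | Ftan 12.0 Frad(on tool,out) -2.6 Fz -2.9 w 0.264 gf 18.0
```

{"name": "play_rows", "arguments": {"rows": [[0,0,0,0,0,0],[0,0,0,0,0,0],[0,0,0,0,0,0],[0,0,0,0,0,0],[0,0,0,0,0,0]], "claw": 0}}

```text
t: 11.73
eef_pos: [626.6, -34.1, 276.5]
tool_rot: [0.11, -3.139, -0.0]
wrist_force: [-0.6, 1.5, 0.1]
gripper_width: 0.608
grip_force: 0.7
```

{"name": "play_rows", "arguments": {"rows": [[0,0,0,0,0,0],[0,0,0,0,0,0],[0,0,0,0,0,0],[0,0,0,0,0,0],[0,0,0,0,0,0]]}}

```text
t: 12.15
eef_pos: [627.1, -34.1, 276.7]
tool_rot: [-0.11, 3.139, 0.0]
wrist_force: [1.3, 0.5, -1.4]
gripper_width: 0.972
grip_force: 0.9
```

Run:
```python
from h import *
import cv2
im=bot.camera("wrist");s=bot.camera("scene");rep()
a=cv2.resize(im[90:390,100:400],(600,600));b=cv2.resize(s[140:230,245:275],(200,600),interpolation=cv2.INTER_CUBIC)
cv2.imwrite("pics/w3.png",np.hstack([a,b]))
```

```text
R 79.9 wound 4.188 z 276.7 | Ftan 1.1 Frad(on tool,out) -0.2 Fz 0.2 w 1.000 gf 0.0
```

View pics/w3.png

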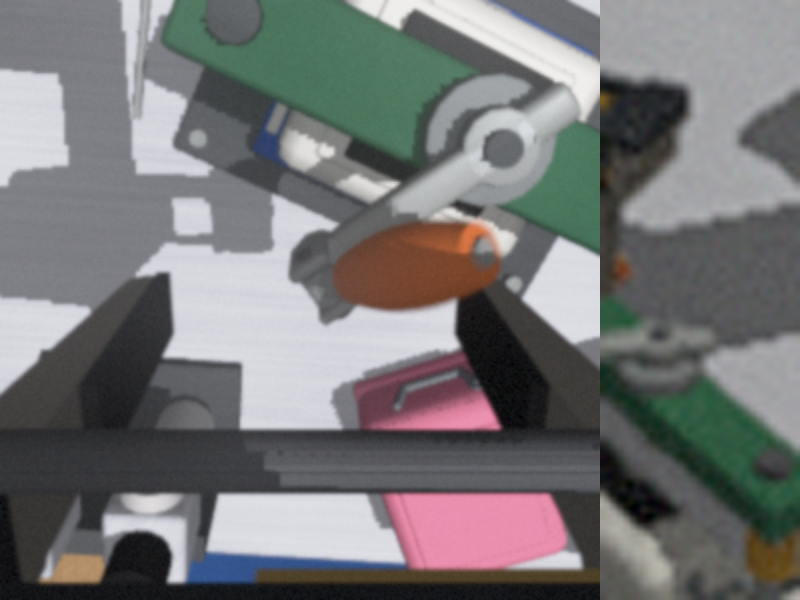

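The view shows the grip partly folded, with its tip at (485,250) near the right finger tip. I'll slide the hand clear in world +x and then go up.

{"name": "play_rows", "arguments": {"rows": [[-0.01,0,0,0,0,0],[-0.02,0,0,0,0,0],[-0.02,0,0,0,0,0],[0,0,-0.03,0,0,0],[0,0,-0.04,0,0,0]]}}

```text
t: 12.67
eef_pos: [676.3, -30.5, 343.0]
tool_rot: [0.11, -3.132, -0.0]
wrist_force: [1.1, 0.5, 0.1]
gripper_width: 1.002
grip_force: 0.0
```

{"name": "play_rows", "arguments": {"rows": [[0,0,-0.04,0,0,0],[0.02,0,-0.01,0,0,0],[0.04,0,0,0,0,0],[0.04,0,0,0,0,0],[0,0,0,0,0,0]]}}

```text
t: 13.08
eef_pos: [571.5, -38.0, 396.8]
tool_rot: [0.11, -3.136, 0.001]
wrist_force: [0.9, -0.1, 0.2]
gripper_width: 0.998
grip_force: 0.0
```

{"name": "play_rows", "arguments": {"rows": [[0,0,0,0,0,0],[0,0,0,0,0,0],[0,0,0,0,0,0],[0,0,0,0,0,0],[0,0,0,0,0,0]]}}

```text
t: 13.5
eef_pos: [577.9, -37.5, 396.2]
tool_rot: [0.11, -3.139, -0.0]
wrist_force: [0.3, 0.0, 0.3]
gripper_width: 1.001
grip_force: 0.0
```

Run:
```python
from h import *
import cv2
im=bot.camera("wrist");s=bot.camera("scene");rep()
a=cv2.resize(im,(512,384));b=cv2.resize(s[150:246,205:277],(288,384),interpolation=cv2.INTER_CUBIC)
cv2.imwrite("pics/w4.png",np.hstack([a,b]))
```

```text
R 69.2 wound 4.851 z 396.2 | Ftan -0.1 Frad(on tool,out) -0.3 Fz -0.1 w 1.001 gf 0.0
```

View pics/w4.png

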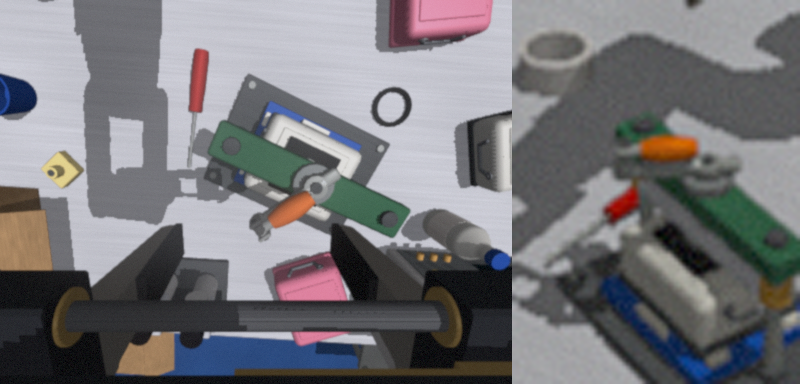

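The grip has folded back over the arm, from the hinge at (262,225) to the sleeve at (292,209). The housing is in place on its nest and the robot is clear.

```bash
python3 -c "
from station import bot
print(bot.hand_in())"
```

```text
the job is handed in; nothing more can be done
None
```

I unfolded the grip, held it upright and wound the crank about 4.15 rad clockwise. By my estimate from the wrist force the pad presses the housing with about 95 N (roughly 85–105 N, not measured directly). The grip folded away once released, the housing and the rest of the bench look undisturbed in the last pictures, and the job is handed in.

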